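# Set out rock samples for the record photograph

## Robot

A 7-joint arm with a two-finger parallel gripper is mounted at the origin on the work surface. World frame = base frame: x ahead of the robot, y to its left, z up, the work surface at z = 0. Lengths are in m, angles in rad, forces in N, time in s.
With the tool pointing down it reaches from about 0.4 to 0.875 m from the base axis. Payload 19.3 kg.
Tool frame: the origin (TCP) lies midway between the tips of the shut fingers; the grasp point (between the pads) lies 19 mm behind it; z points along the fingers, y is the line along which they close (so a half turn about z gives the same grasp; the last joint's range is limited). The gripper opens to 85 mm and grips with 20 to 120 N. Pads are 22 mm wide; open, the fingers measure 114 mm over their backs; the gripper's body (76 mm by 85 mm) begins 54 mm behind the grasp point. The pads swing forward as they close: fully open they stand 13 mm farther back than shut.
Start: joints at [-1.186, 0.521, -0.036, 1.599, 0.021, 1.021, -0.113], TCP at [0.275, 0.561, 0.231] pointing down, gripper open.
Joint ranges: [-2.91, 2.91], [-0.3, 2.13], [-1.5, 1.42], [0.17, 2.43], [-1.26, 4.41], [0.16, 1.93], [-2.52, 2.52]. Speed limits (rad/s): [1.89, 1.89, 2.39, 2.39, 3.01, 3.01, 3.01].

## Interface

Orientations are given as [roll, pitch, yaw] about the fixed x, y, z axes, in that order (R = Rz(yaw) Ry(pitch) Rx(roll)).
In Python, from workcell import telemetry, grab_frame, calibration, bot, outline_of, landmark_of gives the robot as it stands. The module is installed in compiled form; this text tells all that it offers.
- The arm moves only by the shell command python3 -m inch 'ROWS' [FORCE]. ROWS is JSON, a list of rows, each a list of 7 numbers: the shift along the tool's x, y, z in m, then the turn, a rotation vector about the tool's x, y, z in rad, then the closure, from 0 (fully open) to 1 (shut). A call has 1 to 5 rows; each row shifts and turns the commanded pose from where the row before left it, along the tool's axes as they then stand; what a row does not reach is not made up. A row lasts 1/10 s, in which the tool goes at most 50 mm and 8.59 degrees, less where a joint would pass 70% of its speed; a pose out of reach is approached as far as the arm can. A call is refused whole if a number of a shift passes 0.05 or a number of a turn 0.15, either way. A call with a gripper value outside its range is refused whole. The fingers move at their own pace and stop on an object; FORCE is the grip in N (left out, the last holds). Time passes only in rows, so rows that do not move let the fingers close. It gives the time, the measured TCP pose, the force, the opening and the grip force at its end, in the units of the state.
- telemetry.observe(): the state, without advancing time (a new reading comes with each control period).
- grab_frame(name): name is "scene" or "top" or "wrist"; returns the picture (480x640x3 uint8, red, green, blue); there is no depth.
- calibration(name): a dict with "fovy" (degrees; the focal length in pixels is half the picture's height over the tangent of half this angle, whatever the lens; pixels are square), "cx", "cy" (the principal point, pixels), "pose" (4x4, takes a point from camera to world coordinates). Camera axes: x right, y down, z forward; pixel columns grow to the right and rows downward; lengths in m; the calibration is good to about 2 mm. A picture is of the moment at which its call begins: read the wrist's pose just before it. calibration takes no time and is no camera call; for the wrist camera it gives the pose at the moment of the call.
- bot.job_done(): hands the job in; it is judged then, once.
Trained networks look in the newest picture that a camera, given by its name, has taken for a name from the list of things; names that differ only in an ending like _2 or _b are one class to them, and where a whole thing is asked for, a point or a joint stands for the part that bears it (a point fixed in the world has none). Each returns a list of dicts, best first, with "score" (0 to 1); they miss things now and then, are a little off and sometimes report something else, mostly with a low value. They report only what shows in the picture. A call takes as long as a camera call. They do not tell look-alikes from the thing itself.
- outline_of(label, camera): "region" (480x640 bool, what is visible of it) and "rect" ([left, top, right, bottom] in pixels, round what is visible of it).
- landmark_of(label, camera): "xy" ([column, row] in pixels: a listed point, or the origin of a listed thing).
The state is a dict: "clock": time; "qpos": joint angles; "qd": joint speeds; "joint_efforts": joint torques, N m; "position": TCP position; "tool_rot": TCP orientation; "force": force on the tool from outside, world axes, zero at the start; "moment": the same for the moment, N m; "grip_width": finger opening in m; "finger_force": force on a finger pad.
Only numpy, scipy, OpenCV 4.12 (cv2) and the standard library are available. Lean on these libraries where they do the work, as an engineer would, in place of code of your own. Each camera call takes 0.05 s, during which the arm holds its last target. There are 200 camera calls.

## Task

Set out the samples for their record photograph: lay the scale bar flat along the middle of the black rubber strip of the layout board and the three rock cores crosswise in the V-notches of its two rails, the slim core in the notch next to the scale bar, the medium one in the middle and the thick one farthest away, each centred across the board and seated in its notches. Rest the rough hand specimen, sawn base down, centred on the cork ring. Set the stones down gently, without dropping them, and leave the round tin where it stands.

Things in the scene. Friction and masses are not known exactly. Their poses are not given: they have to be found in the camera images.
- board: Fixed plywood board 150 (x) x 296 (y) x 12 mm, turned any way round; origin: centre of underside. Two rails along y, 10 mm thick, at x = -35 and +35, tops at z = 42, each with 90 degree V-notches 44 wide, bottoms at z = 20, at y = +36, -34 and -104; a core along x rests in both rails, its axis at z = 20 + 1.414 x radius. Black rubber strip 140 (x) x 44 (y), centre x = 0, y = +116, top z = 14 mm.
- ring: Cork ring, fixed to the bench near the middle: 100 mm outside, 56 mm inside diameter, 25 mm high. Origin: centre of its underside.
- core_slim: Slim rock core: beige stone cylinder, 27 mm diameter, 125 mm long, about 180 g, lying on the mat. Origin: its centre, on its axis; its x axis runs along the cylinder (y and z turn as it rolls).
- core_medium: Medium rock core: beige stone cylinder, 36 mm diameter, 110 mm long, about 280 g, lying on the mat. Origin: its centre, on its axis; its x axis runs along the cylinder.
- core_thick: Thick rock core: beige stone cylinder, 48 mm diameter, 100 mm long, about 450 g, lying on the mat. Origin: its centre, on its axis; its x axis runs along the cylinder.
- specimen: Rough hand specimen: a broken beige stone about 92 mm long (its x), 52 mm wide between two flat sawn long sides (at y = -26 and +26 mm, 30 mm high), highest point 45 mm, flat sawn base, about 380 g. Origin: centre of its base; z up. It lies base down on the mat.
- scale: Photographic scale bar: flat bar with a black and white chequer, 120 mm long (its x), 20 mm wide (its y), 10 mm thick, 60 g. Origin: centre of its underside; z up. It lies on the mat, chequer up.
- tin: Round metal tin, 62 mm diameter, 24 mm high, standing among the samples on the mat. To be left where it stands. Origin: centre of its underside.
- mat: Grey bench mat, fixed, 290 (x) x 330 (y) x 4 mm; origin: centre of underside. Board and mat lie on opposite sides of the bench, either way round. On it lie cores, specimen, scale bar and tin in two columns of three, all but the tin roughly along its y; rows about 85 mm apart, columns 160 mm.
Mind the look-alikes: they are no part of the job. What is shaped like the core_slim but orange or purple is not meant.

How it is judged:
At the end, for the whole second after the job is handed in: Cores lie in their own notches along the board's x (slim y=+36, medium -34, thick -104 mm): 15 mm endwise, 8 across, 5 in height, 0.12 rad. Bar flat on the strip: 15 mm endwise, 12 across, 0.17 rad. Specimen base down on the ring: 14 mm, 5 in height, 0.12 rad. All released, at rest (x of core_slim in the frame of board between -0.015 and 0.015 m and y of core_slim in the frame of board between 0.028 and 0.044 m and z of core_slim in the frame of board between 0.0341 and 0.0441 m and angle between the x axis of each of core_slim, core_medium, core_thick and the x axis of board, either way round below 0.12 rad and x of core_medium in the frame of board between -0.015 and 0.015 m and y of core_medium in the frame of board between -0.042 and -0.026 m and z of core_medium in the frame of board between 0.0405 and 0.0505 m and x of core_thick in the frame of board between -0.015 and 0.015 m and y of core_thick in the frame of board between -0.112 and -0.096 m and z of core_thick in the frame of board between 0.0489 and 0.0589 m and x of scale in the frame of board between -0.015 and 0.015 m and y of scale in the frame of board between 0.104 and 0.128 m and z of scale in the frame of board between 0.009 and 0.019 m and angle between the x axis of scale and the x axis of board, either way round below 0.17 rad and angle between scale's own z axis and vertical below 0.1 rad and horizontal distance between specimen and ring below 0.014 m and z of specimen in the frame of ring between 0.02 and 0.03 m and angle between specimen's own z axis and vertical below 0.12 rad and linear speed of each of core_slim, core_medium, core_thick, scale, specimen below 0.02 m/s and angular speed of each of core_slim, core_medium, core_thick, scale, specimen below 0.3 rad/s); the robot touches nothing.
It fails at once if a stone falls or is slammed onto the board or the ring (faster than 0.45 m/s within 20 mm above its seat) ((linear speed of core_slim above 0.45 m/s and horizontal distance between core_slim and board below 0.14 m and z of core_slim in the frame of board below 0.0591 m) or (linear speed of core_medium above 0.45 m/s and horizontal distance between core_medium and board below 0.14 m and z of core_medium in the frame of board below 0.0655 m) or (linear speed of core_thick above 0.45 m/s and horizontal distance between core_thick and board below 0.14 m and z of core_thick in the frame of board below 0.0739 m) or (linear speed of specimen above 0.45 m/s and horizontal distance between specimen and ring below 0.07 m and z of specimen in the frame of ring below 0.045 m)).
It fails at once if the tin is shifted by more than 30 mm (distance of tin from where it was at the start of the episode above 0.03 m).
It also fails if it takes over 131 s, if anything falls off the work surface, if the arm or the gripper's body presses on something with over 40 N, if the wrist force passes 120 N, or if a joint passes its speed limit or range.

## Working session

There is one attempt and no reset: what is moved stays moved. The work goes in short steps, Python scripts to look and compute and a shell command to move; the robot and the scene stay as the last step left them, time stands still between calls to the robot, and variables do not carry over. Pictures are saved under pics/ and viewed, at most 14 in all, crops included, and the job is handed in when it is done.

```bash
mkdir -p pics; cat > h.py <<'E'
import numpy as np,cv2
from workcell import telemetry, grab_frame, calibration, bot, outline_of, landmark_of
def ray(cam,uv,c=None):
    c=c or calibration(cam); f=240/np.tan(np.radians(c['fovy'])/2)
    P=np.array(c['pose']); d=P[:3,:3]@np.array([(uv[0]-c['cx'])/f,(uv[1]-c['cy'])/f,1]); return P[:3,3],d
def at(cam,uv,z,c=None):
    o,d=ray(cam,uv,c); return o+d*(z-o[2])/d[2]
def proj(cam,p,c=None):
    c=c or calibration(cam); f=240/np.tan(np.radians(c['fovy'])/2)
    P=np.array(c['pose']); q=P[:3,:3].T@(np.array(p)-P[:3,3]); return np.array([c['cx']+f*q[0]/q[2],c['cy']+f*q[1]/q[2]])
def pic(cam,name):
    im=grab_frame(cam); cv2.imwrite(f'pics/{name}.png',cv2.cvtColor(im,cv2.COLOR_RGB2BGR)); return im
def mrect(mask):
    ys,xs=np.nonzero(mask); return cv2.minAreaRect(np.c_[xs,ys].astype(np.float32))
def st():
    s=telemetry.observe(); print({k:np.round(s[k],4).tolist() for k in ('clock','position','tool_rot','force','grip_width','finger_force','qpos')})
    return s
E
python3 - <<'E'
from h import *
np.set_printoptions(precision=4,suppress=True)
st()
pic('top','top1')
print(calibration('top'))
Z=dict(board=.012,ring=.025,core_slim=.0175,core_medium=.022,core_thick=.028,specimen=.03,scale=.014,tin=.028,mat=.004)
for n,z in Z.items():
    for o in outline_of(n,'top')[:3]:
        r=mrect(o['region']); bp=cv2.boxPoints(r)
        print(n,round(o['score'],2),np.round(o['rect']),'c',at('top',r[0],z)[:2],'corners',[at('top',b,z)[:2].round(3).tolist() for b in bp])
    for l in landmark_of(n,'top')[:2]: print('   lm',round(l['score'],2),np.round(l['xy'],1),at('top',l['xy'],z)[:2])
E
```

```text
{'clock': 0.0, 'position': [0.2744, 0.5612, 0.2307], 'tool_rot': [-3.1405, 0.0001, 2.6868], 'force': [-0.2841, -0.0902, 0.4114], 'grip_width': 0.0854, 'finger_force': 0.0, 'qpos': [-1.1862, 0.522, -0.0363, 1.6, 0.0212, 1.0211, -0.1128]}
{'fovy': 42.947308845013175, 'cx': 319.21410724322095, 'cy': 239.09098636515193, 'pose': array([[ 0.0131, -0.9945,  0.1034,  0.296 ],
       [-0.9998, -0.0143, -0.0111, -0.0807],
       [ 0.0125, -0.1033, -0.9946,  1.4393],
       [ 0.    ,  0.    ,  0.    ,  1.    ]])}
board 0.61 [104. 152. 240. 261.] c [0.5124 0.257 ] corners [[0.517, 0.425], [0.654, 0.355], [0.507, 0.089], [0.373, 0.161]]
   lm 0.92 [174.3 208.9] [0.5111 0.246 ]
ring 0.76 [260. 203. 302. 245.] c [ 0.4749 -0.0068] corners [[0.524, 0.043], [0.525, -0.055], [0.426, -0.057], [0.425, 0.041]]
   lm 0.9 [279.7 227.2] [ 0.4696 -0.0039]
   lm 0.41 [380.1 217.7] [ 0.4955 -0.2384]
core_slim 0.94 [390. 170. 443. 193.] c [ 0.5894 -0.3256] corners [[0.585, -0.262], [0.612, -0.266], [0.594, -0.39], [0.566, -0.385]]
core_slim 0.68 [382. 311. 411. 368.] c [ 0.2136 -0.2769] corners [[0.269, -0.244],
[... 735 characters left out ...]
4], [0.466, -0.275]]
   lm 0.72 [414.  217.3] [ 0.4969 -0.3171]
scale 0.82 [320. 179. 368. 190.] c [ 0.5763 -0.1488] corners [[0.583, -0.091], [0.59, -0.205], [0.57, -0.206], [0.563, -0.092]]
   lm 0.72 [344.3 184.7] [ 0.5748 -0.1544]
tin 0.95 [338. 238. 365. 264.] c [ 0.4144 -0.1704] corners [[0.4, -0.132], [0.454, -0.158], [0.429, -0.209], [0.375, -0.183]]
   lm 0.57 [352.1 250.4] [ 0.4175 -0.1731]
mat 0.74 [311. 158. 451. 282.] c [ 0.4981 -0.2421] corners [[0.639, -0.07], [0.654, -0.406], [0.36, -0.411], [0.346, -0.082]]
mat 0.58 [396. 242. 441. 267.] c [ 0.4198 -0.328 ] corners [[0.438, -0.271], [0.452, -0.379], [0.402, -0.385], [0.388, -0.277]]
   lm 0.85 [378.8 219.6] [ 0.4939 -0.2376]
```

View pics/top1.png

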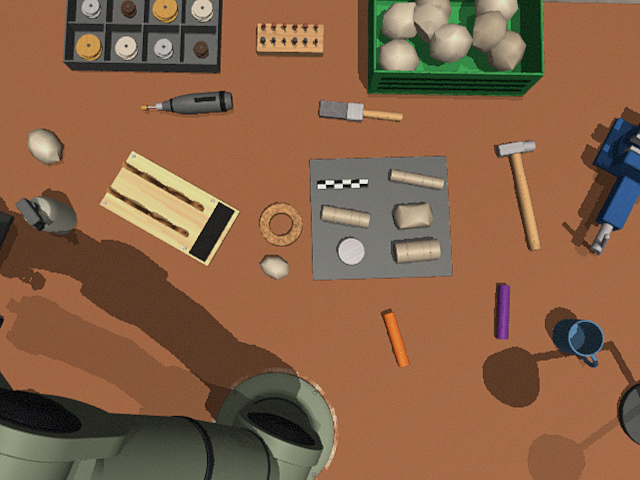

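The top picture shows the board at left around (170,208), with its black strip at the lower right end near (213,233). The ring is at (280,224). On the mat are the scale bar (343,184), slim core (416,180), medium core (346,216), specimen (413,216), tin (351,251) and thick core (417,250). The orange core (396,338) and purple core (502,312) are decoys. I'll move above the board for a wrist view.

```bash
cat >> h.py <<'E'
from scipy.spatial.transform import Rotation as R
def plan(x,y,z,yawdeg,vmax=.045,smax=.13,n=None):
    s=telemetry.observe(); p=np.array(s['position']); R0=R.from_euler('xyz',s['tool_rot']).as_matrix()
    T=R.from_euler('xyz',[np.pi,0,np.radians(yawdeg)]).as_matrix()
    rv=R.from_matrix(R0.T@T).as_rotvec(); d=R0.T@(np.array([x,y,z])-p)
    n=n or max(int(np.ceil(np.abs(d).max()/vmax)),int(np.ceil(np.abs(rv).max()/smax)),1)
    M=sum(R.from_rotvec(rv*k/n).as_matrix() for k in range(n))
    sh=np.linalg.solve(M,d)
    print('n',n,'row',[float(v) for v in np.round(np.r_[sh,rv/n],4)],'total rot',rv.round(3),'yaw now',round(np.degrees(s['tool_rot'][2]),1),'pos',p.round(4))
E
python3 - <<'E'
from h import *
plan(.50,.25,.36,151.3)
pic('wrist','w0');c=calibration('wrist'); print(c['fovy'],np.round(c['pose'],3))
E
```

```text
n 8 row [-0.0429, -0.0217, -0.0161, -0.0, -0.0, 0.0058] total rot [-0.    -0.     0.046] yaw now 153.9 pos [0.2746 0.5615 0.2313]
70.70038262873807 [[ 0.439  0.857  0.27   0.205]
 [ 0.898 -0.419 -0.132  0.594]
 [ 0.     0.3   -0.954  0.373]
 [ 0.     0.     0.     1.   ]]
```

```bash
python3 -m inch '[[-0.043,-0.022,-0.001,0,0,0.006,0.3],[-0.043,-0.022,-0.001,0,0,0.006,0.3],[-0.043,-0.022,-0.001,0,0,0.006,0.3],[-0.043,-0.022,-0.001,0,0,0.006,0.3],[-0.043,-0.022,-0.001,0,0,0.006,0.3]]' 30
python3 -m inch '[[-0.043,-0.022,-0.001,0,0,0.006,0.3],[-0.043,-0.022,-0.001,0,0,0.006,0.3],[-0.02,-0.02,-0.001,0,0,0.006,0.3],[0,0,0,0,0,0,0.3],[0,0,0,0,0,0,0.3]]'
python3 - <<'E'
from h import *
np.set_printoptions(precision=4,suppress=True)
st()
pic('wrist','w1');c=calibration('wrist')
for n,z in dict(board=.012,ring=.025).items():
    for o in outline_of(n,'wrist')[:2]:
        r=mrect(o['region']); bp=cv2.boxPoints(r)
        print(n,round(o['score'],2),np.round(o['rect']),'c',at('wrist',r[0],z,c)[:2],'corners',bp.round(0).tolist(),[at('wrist',b,z,c)[:2].round(3).tolist() for b in bp])
    for l in landmark_of(n,'wrist')[:2]: print('   lm',round(l['score'],2),np.round(l['xy'],1),at('wrist',l['xy'],z,c)[:2])
E
```

```text
clock: 1.5
position: [0.418, 0.3648, 0.2365]
tool_rot: [3.141, 0.0, 2.657]
force: [1.1, -0.1, 0.1]
grip_width: 0.06
finger_force: 0.0
clock: 2.0
position: [0.4805, 0.2601, 0.2394]
tool_rot: [3.141, -0.0, 2.638]
force: [-0.5, 1.2, -0.0]
grip_width: 0.0597
finger_force: 0.0
{'clock': 2.0, 'position': [0.4805, 0.2601, 0.2394], 'tool_rot': [3.1412, -0.0001, 2.6379], 'force': [-0.4977, 1.2263, -0.0122], 'grip_width': 0.0597, 'finger_force': 0.0, 'qpos': [-0.6396, 0.3875, 0.0466, 1.8027, -0.0219, 0.9515, 0.4833]}
board 0.77 [201. 159. 476. 291.] c [0.5099 0.2612] corners [[201.0, 160.0], [475.0, 160.0], [475.0, 288.0], [201.0, 288.0]] [[0.377, 0.166], [0.518, 0.423], [0.66, 0.368], [0.501, 0.079]]
   lm 0.66 [336.2 226.6] [0.5116 0.2579]
ring 0.84 [ 84. 265. 180. 346.] c [0.474  0.0039] corners [[72.0, 303.0], [131.0, 243.0], [191.0, 303.0], [132.0, 363.0]] [[0.44, -0.057], [0.415, 0.05], [0.508, 0.065], [0.541, -0.049]]
   lm 0.86 [137.7 299.8] [0.4746 0.013 ]
```

View pics/w1.png

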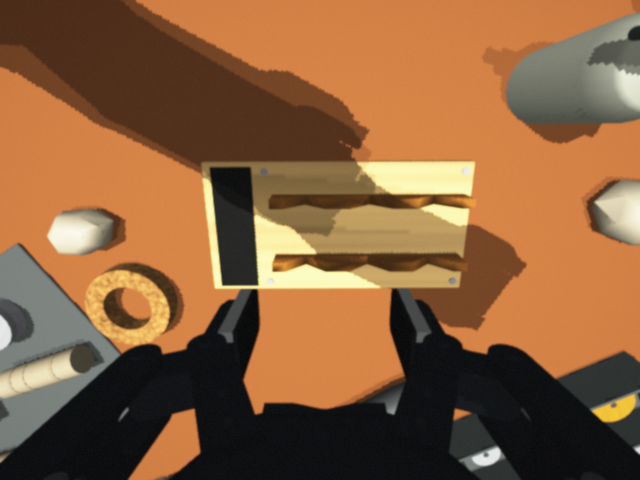

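The wrist picture shows the board with corners near (203,162), (475,161), (460,288) and (215,288), its strip at left (233,226), and the ring at (130,305). Next I'll refine the board fit and plan the move to the ring and mat.

```bash
cat >> h.py <<'E'
def wrect(mask,cam,z,c=None):
    c=c or calibration(cam); cn=max(cv2.findContours(mask.astype(np.uint8),cv2.RETR_EXTERNAL,cv2.CHAIN_APPROX_NONE)[0],key=cv2.contourArea)[:,0]
    w=np.array([at(cam,p,z,c)[:2] for p in cn]).astype(np.float32)*1000
    r=cv2.minAreaRect(w); b=cv2.boxPoints(r); e=[b[1]-b[0],b[2]-b[1]]; L=[np.linalg.norm(v) for v in e]; i=int(np.argmax(L))
    return np.array(r[0]).round(1), np.round([L[i],L[1-i]],1), round(float(np.degrees(np.arctan2(e[i][1],e[i][0])))%180,2)
E
python3 - <<'E'
from h import *
for cam in ('wrist','top'):
    im=grab_frame(cam); c=calibration(cam)
    hsv=cv2.cvtColor(im,cv2.COLOR_RGB2HSV)
    for o in outline_of('board',cam)[:1]:
        print(cam,'board',wrect(o['region'],cam,.012,c))
        # strip: dark pixels in board hull
        l,t,r,b=[int(v) for v in o['rect']]; m=np.zeros((480,640),np.uint8); m[t:b,l:r]=(im[t:b,l:r].max(2)<55)
        m=cv2.morphologyEx(m,cv2.MORPH_OPEN,np.ones((5,5))); 
        if m.any(): print('strip',wrect(m,cam,.014,c))
    for o in outline_of('ring',cam)[:1]: print(cam,'ring',wrect(o['region'],cam,.025,c))
plan(.46,.03,.24,100)
E
```

```text
wrist board (array([514.9, 260.1]), array([300.5, 149.7], dtype=float32), 61.26)
strip (array([458.6, 155.5]), array([135.3,  42.8], dtype=float32), 151.33)
wrist ring (array([475.5,   1.7]), array([113. ,  97.7], dtype=float32), 109.09)
top board (array([513. , 256.3]), array([297.8, 151.3], dtype=float32), 61.26)
strip (array([458.7, 157.3]), array([137.5,  41.9], dtype=float32), 151.63)
top ring (array([475.1,  -7.9]), array([98.8, 95.8], dtype=float32), 0.87)
n 7 row [-0.0244, -0.0238, -0.0001, -0.0, -0.0, 0.1277] total rot [-0.    -0.     0.894] yaw now 151.2 pos [0.4804 0.2603 0.2392]
```

```bash
for i in 1; do :; done
python3 -m inch '[[-0.024,-0.024,0,0,0,0.128,0.3],[-0.024,-0.024,0,0,0,0.128,0.3],[-0.024,-0.024,0,0,0,0.128,0.3],[-0.024,-0.024,0,0,0,0.128,0.3],[-0.024,-0.024,0,0,0,0.128,0.3]]'
python3 -m inch '[[-0.024,-0.024,0,0,0,0.128,0.3],[-0.024,-0.024,0,0,0,0.128,0.3],[0,0,0,0,0,0,0.3],[0,0,0,0,0,0,0.3]]'
python3 - <<'E'
from h import *
c=calibration('wrist'); im=pic('wrist','w2')
for o in outline_of('ring','wrist')[:2]: print(round(o['score'],2),o['rect'],'ring',wrect(o['region'],'wrist',.025,c))
for l in landmark_of('ring','wrist')[:1]: print(l['score'],at('wrist',l['xy'],.0125,c))
plan(.49,-.19,.25,81.7)
E
```

```text
clock: 3.05
position: [0.4849, 0.0919, 0.2393]
tool_rot: [3.141, 0.0, 1.993]
force: [1.1, -0.4, 0.1]
grip_width: 0.0599
finger_force: 0.0
clock: 3.45
position: [0.4572, 0.0313, 0.2396]
tool_rot: [3.141, -0.0, 1.743]
force: [0.3, 0.0, 0.1]
grip_width: 0.0597
finger_force: 0.0
0.96 [292.0, 192.5, 384.6, 281.1] ring (array([477.7,  -5. ]), array([101.3, 100. ], dtype=float32), 66.56)
0.47 [ 0.57125445 -0.14747623  0.0125    ]
n 5 row [-0.0449, 0.0044, -0.0021, 0.0, -0.0, 0.0638] total rot [ 0.    -0.     0.319] yaw now 100.0 pos [0.4575 0.0323 0.2393]
```

```bash

python3 -m inch '[[-0.045,0.004,-0.002,0,0,0.064,0.3],[-0.045,0.004,-0.002,0,0,0.064,0.3],[-0.045,0.004,-0.002,0,0,0.064,0.3],[-0.045,0.004,-0.002,0,0,0.064,0.3],[-0.045,0.004,-0.002,0,0,0.064,0.3]]'
python3 -m inch '[[0,0,0,0,0,0,0.3],[0,0,0,0,0,0,0.3]]'
python3 - <<'E'
from h import *
c=calibration('wrist'); im=pic('wrist','w3')
Z=dict(core_slim=.0175,core_medium=.022,core_thick=.028,specimen=.034,scale=.014,tin=.028)
for n,z in Z.items():
    for o in outline_of(n,'wrist')[:2]: print(n,round(o['score'],2),np.round(o['rect']),wrect(o['region'],'wrist',z,c))
    for l in landmark_of(n,'wrist')[:1]: print('  lm',round(l['score'],2),at('wrist',l['xy'],z,c)[:2].round(4))
E
```

```text
clock: 4.1
position: [0.4876, -0.1926, 0.2492]
tool_rot: [3.142, 0.0, 1.422]
force: [0.1, 0.4, 0.1]
grip_width: 0.0598
finger_force: 0.0
clock: 4.3
position: [0.4871, -0.1917, 0.2489]
tool_rot: [-3.141, 0.0, 1.423]
force: [0.0, 1.2, 0.0]
grip_width: 0.0598
finger_force: 0.0
core_slim 0.74 [ 66. 270. 170. 331.] (array([ 216.5, -277.5]), array([144.1,  26.9], dtype=float32), 17.53)
core_slim 0.66 [173. 438. 201. 460.] (array([ 235.9, -520.7]), array([39.9, 39.5], dtype=float32), 171.55)
  lm 0.98 [ 0.2145 -0.2749]
  lm 0.71 [ 0.4994 -0.1555]
core_thick 0.76 [257. 269. 317. 363.] (array([ 420.1, -327.9]), array([123.3,  49.7], dtype=float32), 96.86)
  lm 0.77 [ 0.4233 -0.3213]
specimen 0.82 [321. 260. 380. 334.] (array([ 501.4, -310.9]), array([88.5, 52.1], dtype=float32), 96.08)
specimen 0.28 [312. 114. 350. 220.] (array([ 498.7, -159.1]), array([110.2,  34.8], dtype=float32), 80.98)
  lm 0.9 [ 0.4989 -0.3   ]
  lm 0.81 [ 0.5736 -0.1503]
tin 0.71 [234. 165. 289. 221.] (array([ 418.2, -171.4]), array([62.2, 61. ], dtype=float32), 171.5)
  lm 0.59 [ 0.4243 -0.1695]
```

View pics/w3.png

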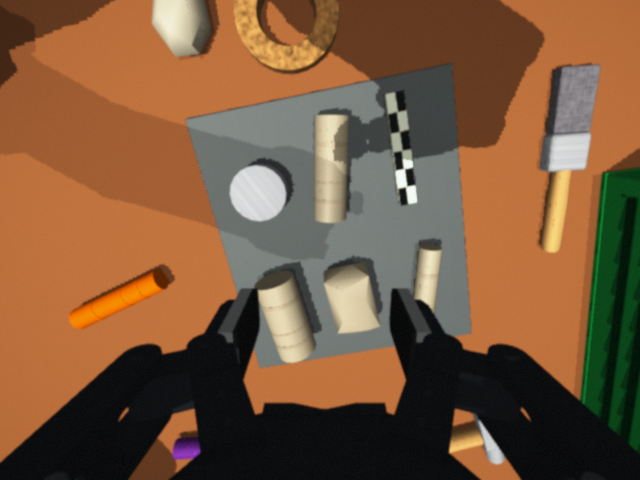

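The wrist view shows the thick core (285,315), specimen (350,300), slim core (427,275), medium core (331,168), bar (402,150) and tin (259,193), which agrees with the top view. Thick core first.

```bash

python3 - <<'E'
from h import *
plan(.4195,-.325,.15,96.7)
E
```

```text
n 4 row [-0.0343, -0.0153, 0.0248, 0.0, -0.0, -0.0662] total rot [ 0.    -0.    -0.265] yaw now 81.5 pos [ 0.4869 -0.1914  0.2493]
```

```bash

python3 -m inch '[[-0.034,-0.015,0.025,0,0,-0.066,0.25],[-0.034,-0.015,0.025,0,0,-0.066,0.25],[-0.034,-0.015,0.025,0,0,-0.066,0.25],[-0.034,-0.015,0.025,0,0,-0.066,0.25],[0,0,0,0,0,0,0.25]]'
python3 -m inch '[[0,0,0,0,0,0,0.25]]'
python3 - <<'E'
from h import *
c=calibration('wrist'); im=pic('wrist','w4')
for n,z in dict(core_thick=.028,specimen=.034).items():
    for o in outline_of(n,'wrist')[:2]: print(n,round(o['score'],2),np.round(o['rect']),wrect(o['region'],'wrist',z,c))
plan(.4195,-.325,.014,96.7)
E
```

```text
clock: 5.45
position: [0.4165, -0.3281, 0.1469]
tool_rot: [-3.138, -0.0, 1.683]
force: [-0.2, 0.8, 1.4]
grip_width: 0.064
finger_force: 0.0
clock: 5.55
position: [0.4198, -0.3247, 0.1489]
tool_rot: [-3.141, -0.001, 1.684]
force: [0.8, -0.3, -0.3]
grip_width: 0.0645
finger_force: 0.0
core_thick 0.93 [296. 159. 359. 299.] (array([ 420.6, -329.1]), array([112.7,  47.8], dtype=float32), 97.2)
specimen 0.88 [388. 171. 466. 281.] (array([ 499. , -314.6]), array([86.5, 58.3], dtype=float32), 95.26)
n 4 row [-0.0004, -0.0005, 0.034, 0.0002, 0.0, 0.0] total rot [0.001 0.    0.   ] yaw now 96.7 pos [ 0.4214 -0.3232  0.1498]
```

View pics/w4.png

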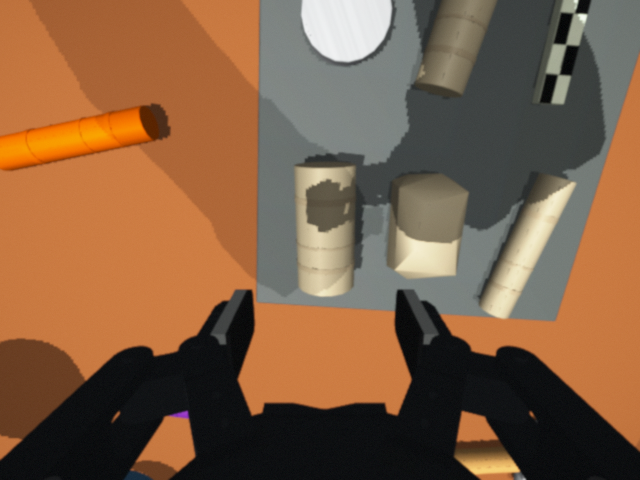

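Thick core centred at column 326, between the fingers (midpoint about 325). Correcting for the height parallax, its centre is about (0.420,-0.323). Descend, grip and lift.

```bash

python3 -m inch '[[0,0,0.035,0,0,0,0.25],[0,0,0.035,0,0,0,0.25],[0,0,0.035,0,0,0,0.25],[0,0,0.03,0,0,0,0.25],[0,0,0.004,0,0,0,0.25]]'
python3 -m inch '[[0,0,0,0,0,0,1],[0,0,0,0,0,0,1],[0,0,0,0,0,0,1],[0,0,0,0,0,0,1],[0,0,0,0,0,0,1]]' 60
python3 -m inch '[[0,0,0,0,0,0,1],[0,0,0,0,0,0,1]]'
python3 -m inch '[[0,0,-0.02,0,0,0,1],[0,0,-0.045,0,0,0,1],[0,0,-0.045,0,0,0,1],[0,0,-0.045,0,0,0,1],[0,0,-0.03,0,0,0,1]]'
python3 - <<'E'
from h import *
plan(.5641,.3492,.19,151.3)
E
```

```text
clock: 6.2
position: [0.4202, -0.3222, 0.0082]
tool_rot: [-3.139, -0.002, 1.688]
force: [-0.7, 0.5, 0.0]
grip_width: 0.0642
finger_force: 0.0
clock: 6.7
position: [0.4212, -0.3242, 0.0114]
tool_rot: [3.14, 0.001, 1.687]
force: [-0.7, 2.9, 10.4]
grip_width: 0.0463
finger_force: 63.1
clock: 6.9
position: [0.4212, -0.3242, 0.0114]
tool_rot: [3.14, 0.001, 1.687]
force: [-1.0, 2.0, 10.2]
grip_width: 0.0464
finger_force: 63.2
clock: 7.4
position: [0.4207, -0.3244, 0.1986]
tool_rot: [3.139, 0.002, 1.686]
force: [1.6, -0.3, -5.7]
grip_width: 0.0464
finger_force: 64.3
n 15 row [0.0342, 0.0332, 0.0006, 0.0001, 0.0002, -0.0636] total rot [ 0.001  0.003 -0.954] yaw now 96.6 pos [ 0.4207 -0.3244  0.1986]
```

```bash

python3 -m inch '[[0.034,0.033,0,0,0,-0.064,1],[0.034,0.033,0,0,0,-0.064,1],[0.034,0.033,0,0,0,-0.064,1],[0.034,0.033,0,0,0,-0.064,1],[0.034,0.033,0,0,0,-0.064,1]]'
python3 -m inch '[[0.034,0.033,0,0,0,-0.064,1],[0.034,0.033,0,0,0,-0.064,1],[0.034,0.033,0,0,0,-0.064,1],[0.034,0.033,0,0,0,-0.064,1],[0.034,0.033,0,0,0,-0.064,1]]'
python3 -m inch '[[0.034,0.033,0,0,0,-0.064,1],[0.034,0.033,0,0,0,-0.064,1],[0.034,0.033,0,0,0,-0.064,1],[0.034,0.033,0,0,0,-0.064,1],[0.034,0.033,0,0,0,-0.064,1]]'
python3 -m inch '[[0,0,0,0,0,0,1],[0,0,0,0,0,0,1],[0,0,0,0,0,0,1]]'
python3 - <<'E'
from h import *
plan(.5641,.3492,.12,151.3)
c=calibration('wrist'); im=pic('wrist','w5')
print(c['cx'],c['cy'])
for o in outline_of('board','wrist')[:1]:
    print('board',round(o['score'],2),np.round(o['rect']),wrect(o['region'],'wrist',.012,c))
for o in outline_of('core_thick','wrist')[:1]:
    print('core',round(o['score'],2),np.round(o['rect']),wrect(o['region'],'wrist',.20,c))
E
```

```text
clock: 7.9
position: [0.5397, -0.1183, 0.1957]
tool_rot: [3.141, 0.0, 2.009]
force: [2.2, -0.6, -4.5]
grip_width: 0.0461
finger_force: 64.1
clock: 8.4
position: [0.5874, 0.1126, 0.1956]
tool_rot: [3.141, 0.0, 2.329]
force: [0.5, -0.0, -5.7]
grip_width: 0.0463
finger_force: 64.1
clock: 8.9
position: [0.5602, 0.3469, 0.1956]
tool_rot: [-3.141, 0.0, 2.649]
force: [2.3, -0.8, -5.5]
grip_width: 0.0464
finger_force: 64.1
clock: 9.2
position: [0.5611, 0.3441, 0.1954]
tool_rot: [-3.141, 0.001, 2.645]
force: [0.3, -1.9, -3.7]
grip_width: 0.0461
finger_force: 64.2
n 2 row [-0.0001, 0.003, 0.0377, -0.0003, 0.0003, 0.0023] total rot [-0.001  0.001  0.005] yaw now 151.6 pos [0.5611 0.3441 0.1954]
324.1901865491887 235.83142689444904
board 0.84 [ 61. 129. 378. 278.] (array([513.9, 257.8]), array([294.6, 148.6], dtype=float32), 61.56)
core 0.63 [261. 191. 388. 411.] (array([563.4, 341.4]), array([110.5,  53.6], dtype=float32), 151.97)
```

View pics/w5.png

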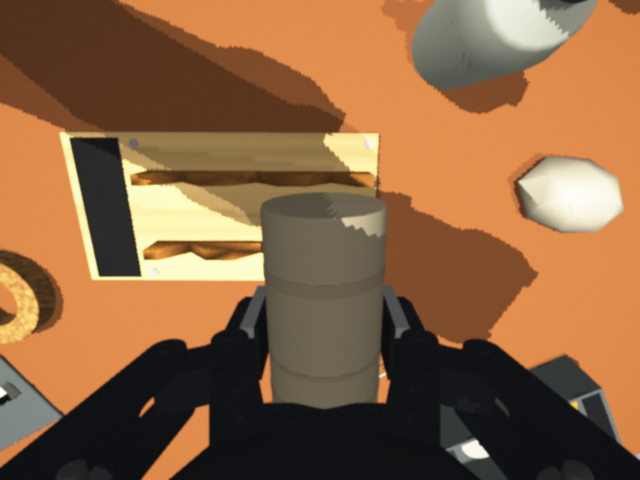

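The held core sits square in the gripper (column 324). The board refit (513.9,257.8), 61.5° agrees with the first one. Lowering.

```bash

python3 -m inch '[[0,0.003,0.038,0,0,0.002,1],[0,0.003,0.038,0,0,0.002,1],[0,0,0.035,0,0,0,1],[0,0,0.015,0,0,0,1],[0,0,0.01,0,0,0,1]]'
python3 -m inch '[[0,0,0.01,0,0,0,1],[0,0,0.008,0,0,0,1],[0,0,0,0,0,0,1],[0,0,0,0,0,0,1]]'
python3 - <<'E'
from h import *
plan(.5641,.3492,.0373,151.3)
E
```

```text
clock: 9.85
position: [0.5637, 0.3499, 0.0585]
tool_rot: [-3.141, -0.0, 2.642]
force: [-0.2, -0.3, -4.0]
grip_width: 0.0462
finger_force: 63.9
clock: 10.25
position: [0.5639, 0.3508, 0.042]
tool_rot: [3.141, 0.0, 2.643]
force: [0.8, -0.3, -4.5]
grip_width: 0.0465
finger_force: 63.9
n 1 row [-0.0009, -0.0013, 0.0047, 0.0007, 0.0004, 0.002] total rot [0.001 0.    0.002] yaw now 151.4 pos [0.5639 0.3508 0.042 ]
```

```bash

python3 -m inch '[[0,-0.001,0.002,0,0,0,1],[0,0,0.002,0,0,0,1],[0,0,0.001,0,0,0,1],[0,0,0,0,0,0,1]]'
python3 -m inch '[[0,0,0.001,0,0,0,1],[0,0,0.001,0,0,0,1],[0,0,0,0,0,0,1]]'
```

```text
clock: 10.65
position: [0.5634, 0.3499, 0.0374]
tool_rot: [3.141, 0.0, 2.642]
force: [-3.4, -1.6, 9.9]
grip_width: 0.0464
finger_force: 66.0
clock: 10.95
position: [0.5635, 0.35, 0.0371]
tool_rot: [3.14, 0.0, 2.642]
force: [-12.1, -7.2, 37.9]
grip_width: 0.0461
finger_force: 68.9
```

```bash

python3 -m inch '[[0,0,-0.001,0,0,0,1],[0,0,-0.0005,0,0,0,0.35],[0,0,0,0,0,0,0.25],[0,0,0,0,0,0,0.25]]'
python3 -m inch '[[0,0,-0.03,0,0,0,0.25],[0,0,-0.045,0,0,0,0.25],[0,0,-0.045,0,0,0,0.25],[0,0,-0.03,0,0,0,0.25]]'
python3 - <<'E'
from h import *
c=calibration('wrist'); im=pic('wrist','w6')
for o in outline_of('core_thick','wrist')[:1]:
    print('core',round(o['score'],2),np.round(o['rect']),wrect(o['region'],'wrist',.0539,c))
for o in outline_of('board','wrist')[:1]:
    print('board',round(o['score'],2),wrect(o['region'],'wrist',.012,c))
plan(.4978,-.1575,.16,81)
E
```

```text
clock: 11.35
position: [0.5632, 0.3498, 0.0359]
tool_rot: [3.141, 0.0, 2.643]
force: [-0.8, -1.2, -0.5]
grip_width: 0.0639
finger_force: 0.0
clock: 11.75
position: [0.5638, 0.35, 0.189]
tool_rot: [3.139, 0.001, 2.643]
force: [0.1, 0.5, -0.2]
grip_width: 0.0644
finger_force: 0.0
core 0.63 [296. 158. 355. 291.] (array([567. , 346.6]), array([114.2,  49.2], dtype=float32), 151.36)
board 0.59 (array([513.7, 258. ]), array([296.1, 150.8], dtype=float32), 61.33)
n 11 row [-0.0397, -0.0297, 0.0025, 0.0003, -0.0001, 0.1117] total rot [ 4.000e-03 -1.000e-03  1.229e+00] yaw now 151.4 pos [0.5639 0.3502 0.1878]
```

View pics/w6.png

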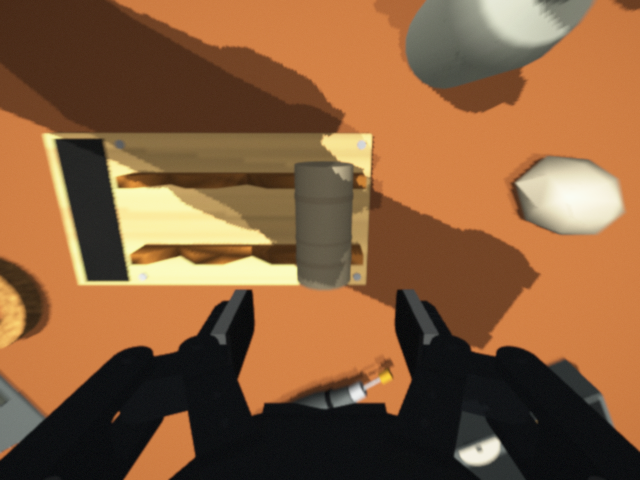

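The thick core is seated across both rails (295–353, 160–288) at the far end. Next, the medium core.

```bash
python3 - <<'E'
from h import *
plan(.498,-.158,.15,81,n=14)
E
```

```text
n 14 row [-0.0315, -0.023, 0.0027, 0.0003, -0.0, 0.0878] total rot [ 4.000e-03 -1.000e-03  1.229e+00] yaw now 151.4 pos [0.5639 0.3502 0.1878]
```

```bash

python3 -m inch '[[-0.0315,-0.023,0,0,0,0.088,0.25],[-0.0315,-0.023,0,0,0,0.088,0.4],[-0.0315,-0.023,0,0,0,0.088,0.4],[-0.0315,-0.023,0,0,0,0.088,0.4],[-0.0315,-0.023,0,0,0,0.088,0.4]]'
python3 -m inch '[[-0.0315,-0.023,0,0,0,0.088,0.4],[-0.0315,-0.023,0,0,0,0.088,0.4],[-0.0315,-0.023,0,0,0,0.088,0.4],[-0.0315,-0.023,0,0,0,0.088,0.4],[-0.0315,-0.023,0,0,0,0.088,0.4]]'
python3 -m inch '[[-0.0315,-0.023,0.009,0,0,0.088,0.4],[-0.0315,-0.023,0.01,0,0,0.088,0.4],[-0.0315,-0.023,0.01,0,0,0.088,0.4],[-0.0315,-0.023,0.01,0,0,0.088,0.4],[0,0,0,0,0,0,0.4]]'
python3 -m inch '[[0,0,0,0,0,0,0.4],[0,0,0,0,0,0,0.4]]'
python3 - <<'E'
from h import *
c=calibration('wrist'); im=pic('wrist','w7')
for n,z in dict(core_medium=.022,tin=.028).items():
  for o in outline_of(n,'wrist')[:2]:
    print(n,round(o['score'],2),np.round(o['rect']),wrect(o['region'],'wrist',z,c))
plan(.498,-.158,.012,81)
E
```

```text
clock: 12.4
position: [0.6137, 0.1612, 0.1844]
tool_rot: [-3.14, -0.0, 2.199]
force: [0.9, -0.0, -1.3]
grip_width: 0.0512
finger_force: 0.0
clock: 12.9
position: [0.5793, -0.0293, 0.1846]
tool_rot: [-3.14, 0.0, 1.759]
force: [0.6, 0.1, 0.2]
grip_width: 0.0509
finger_force: 0.0
clock: 13.4
position: [0.4921, -0.1621, 0.1452]
tool_rot: [-3.138, 0.002, 1.402]
force: [0.6, 0.4, 0.6]
grip_width: 0.0507
finger_force: 0.0
clock: 13.6
position: [0.4967, -0.1575, 0.1464]
tool_rot: [-3.141, -0.0, 1.412]
force: [-0.3, 0.4, 0.1]
grip_width: 0.0513
finger_force: 0.0
core_medium 0.87 [303. 157. 354. 295.] (array([ 498.1, -162.1]), array([118.8,  36.6], dtype=float32), 81.23)
tin 0.75 [196. 217. 275. 293.] (array([ 420.2, -169.8]), array([66.9, 59.7], dtype=float32), 34.2)
n 3 row [-0.0001, 0.0004, 0.0449, 0.0, -0.0, -0.0004] total rot [ 0.    -0.    -0.001] yaw now 80.9 pos [ 0.4968 -0.1575  0.1467]
```

```bash

python3 -m inch '[[0,0.001,0.04,0,0,0,0.4],[0,0,0.04,0,0,0,0.4],[0,0,0.035,0,0,0,0.4],[0,0,0.016,0,0,0,0.4],[0,0,0.006,0,0,0,0.4]]'
python3 -m inch '[[0,0,0,0,0,0,0.4],[0,0,0,0,0,0,1],[0,0,0,0,0,0,1],[0,0,0,0,0,0,1],[0,0,0,0,0,0,1]]' 50
python3 -m inch '[[0,0,0,0,0,0,1],[0,0,0,0,0,0,1]]'
python3 -m inch '[[0,0,-0.02,0,0,0,1],[0,0,-0.045,0,0,0,1],[0,0,-0.045,0,0,0,1],[0,0,-0.045,0,0,0,1],[0,0,-0.03,0,0,0,1]]'
python3 - <<'E'
from h import *
plan(.5305,.2878,.195,151.3,n=14)
E
```

```text
clock: 14.25
position: [0.4967, -0.1578, 0.0081]
tool_rot: [-3.139, -0.0, 1.412]
force: [-0.4, 0.4, 0.9]
grip_width: 0.0515
finger_force: 0.0
clock: 14.75
position: [0.498, -0.1585, 0.011]
tool_rot: [3.14, -0.0, 1.411]
force: [-1.4, 0.6, 9.5]
grip_width: 0.034
finger_force: 50.0
clock: 14.95
position: [0.498, -0.1585, 0.011]
tool_rot: [3.14, -0.0, 1.411]
force: [-2.0, 1.6, 9.4]
grip_width: 0.0345
finger_force: 50.0
clock: 15.45
position: [0.4978, -0.1586, 0.1984]
tool_rot: [3.138, -0.0, 1.411]
force: [0.7, 0.1, -2.9]
grip_width: 0.0344
finger_force: 51.1
n 14 row [0.0302, 0.0159, 0.0003, 0.0002, 0.0001, -0.0879] total rot [ 0.003  0.002 -1.23 ] yaw now 80.8 pos [ 0.4978 -0.1586  0.1984]
```

```bash

python3 -m inch '[[0.03,0.016,0,0,0,-0.088,1],[0.03,0.016,0,0,0,-0.088,1],[0.03,0.016,0,0,0,-0.088,1],[0.03,0.016,0,0,0,-0.088,1],[0.03,0.016,0,0,0,-0.088,1]]'
python3 -m inch '[[0.03,0.016,0,0,0,-0.088,1],[0.03,0.016,0,0,0,-0.088,1],[0.03,0.016,0,0,0,-0.088,1],[0.03,0.016,0,0,0,-0.088,1],[0.03,0.016,0,0,0,-0.088,1]]'
python3 -m inch '[[0.03,0.016,0.015,0,0,-0.088,1],[0.03,0.016,0.015,0,0,-0.088,1],[0.03,0.016,0.015,0,0,-0.088,1],[0.03,0.016,0.015,0,0,-0.088,1],[0,0,0,0,0,0,1]]'
python3 -m inch '[[0,0,0,0,0,0,1],[0,0,0,0,0,0,1]]'
python3 - <<'E'
from h import *
plan(.5305,.2878,.055,151.3)
E
```

```text
clock: 15.95
position: [0.5748, -0.007, 0.1955]
tool_rot: [3.141, 0.0, 1.854]
force: [0.5, -0.5, -2.2]
grip_width: 0.0345
finger_force: 51.2
clock: 16.45
position: [0.5799, 0.1617, 0.1955]
tool_rot: [3.141, 0.001, 2.294]
force: [1.1, -0.2, -1.8]
grip_width: 0.0342
finger_force: 51.2
clock: 16.95
position: [0.5285, 0.2914, 0.1335]
tool_rot: [-3.141, -0.003, 2.652]
force: [0.2, -1.9, -2.2]
grip_width: 0.0343
finger_force: 51.0
clock: 17.15
position: [0.5328, 0.286, 0.1355]
tool_rot: [3.141, 0.001, 2.641]
force: [0.2, 0.1, -2.7]
grip_width: 0.0346
finger_force: 51.0
n 2 row [0.0015, 0.0002, 0.0403, 0.0002, 0.0006, 0.0002] total rot [0.    0.001 0.   ] yaw now 151.3 pos [0.5328 0.286  0.1355]
```

```bash

python3 -m inch '[[0.001,0,0.04,0,0,0,1],[0.001,0,0.025,0,0,0,1],[0,0,0.013,0,0,0,1],[0,0,0.01,0,0,0,1],[0,0,0.008,0,0,0,1]]'
python3 -m inch '[[0,0,0.002,0,0,0,1],[0,0,0,0,0,0,1],[0,0,0,0,0,0,1]]'
```

```text
clock: 17.65
position: [0.5311, 0.2875, 0.039]
tool_rot: [3.141, 0.001, 2.642]
force: [-0.5, 0.2, -2.7]
grip_width: 0.0344
finger_force: 51.1
clock: 17.95
position: [0.5308, 0.2879, 0.0375]
tool_rot: [3.141, 0.001, 2.643]
force: [-0.2, 1.0, -2.7]
grip_width: 0.0339
finger_force: 51.1
```

```bash

python3 -m inch '[[0,0,0.0015,0,0,0,1],[0,0,0.001,0,0,0,1],[0,0,0,0,0,0,1]]'
python3 -m inch '[[0,0,0.001,0,0,0,1],[0,0,0.001,0,0,0,1],[0,0,0,0,0,0,1]]'
```

```text
clock: 18.25
position: [0.5306, 0.288, 0.0346]
tool_rot: [3.141, 0.0, 2.643]
force: [-0.1, 1.2, 1.3]
grip_width: 0.0341
finger_force: 51.8
clock: 18.55
position: [0.5307, 0.2882, 0.0342]
tool_rot: [3.14, 0.0, 2.642]
force: [-10.3, -2.8, 33.5]
grip_width: 0.0345
finger_force: 55.0
```

```bash

python3 -m inch '[[0,0,-0.001,0,0,0,1],[0,0,-0.0005,0,0,0,0.5],[0,0,0,0,0,0,0.43],[0,0,0,0,0,0,0.43]]'
python3 -m inch '[[0,0,-0.03,0,0,0,0.43],[0,0,-0.045,0,0,0,0.43],[0,0,-0.045,0,0,0,0.43],[0,0,-0.03,0,0,0,0.43]]'
python3 - <<'E'
from h import *
c=calibration('wrist'); im=pic('wrist','w8')
for n,z in dict(core_thick=.0539,core_medium=.0455).items():
  for o in outline_of(n,'wrist')[:1]:
    print(n,round(o['score'],2),np.round(o['rect']),wrect(o['region'],'wrist',z,c))
plan(.5894,-.325,.16,81.7,n=16)
E
```

```text
clock: 18.95
position: [0.5303, 0.2877, 0.0337]
tool_rot: [-3.141, -0.0, 2.643]
force: [-0.5, -0.1, 0.4]
grip_width: 0.0487
finger_force: 0.0
clock: 19.35
position: [0.5309, 0.2879, 0.1867]
tool_rot: [3.14, 0.001, 2.643]
force: [-0.1, -0.5, 0.6]
grip_width: 0.0485
finger_force: 0.0
core_thick 0.82 [379. 158. 446. 290.] (array([566.9, 346.9]), array([112.4,  50.6], dtype=float32), 151.3)
core_medium 0.85 [302. 154. 350. 287.] (array([532., 286.]), array([119.3,  36. ], dtype=float32), 151.31)
n 16 row [-0.0376, -0.0162, 0.0016, 0.0002, -0.0, 0.076] total rot [ 0.003 -0.     1.217] yaw now 151.4 pos [0.5311 0.2882 0.1855]
```

View pics/w8.png

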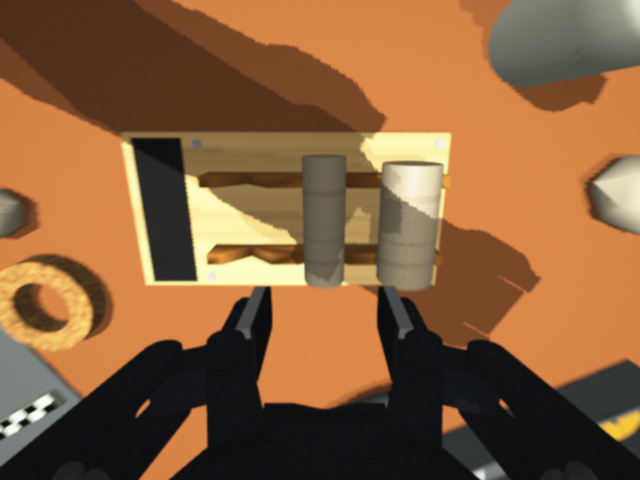

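The medium core (302–348, 155–286) lies next to the thick one (380–442), both across the rails. Next, the slim core.

```bash

python3 -m inch '[[-0.0376,-0.016,0,0,0,0.076,0.45],[-0.0376,-0.016,0,0,0,0.076,0.45],[-0.0376,-0.016,0,0,0,0.076,0.45],[-0.0376,-0.016,0,0,0,0.076,0.45],[-0.0376,-0.016,0,0,0,0.076,0.45]]'
python3 -m inch '[[-0.0376,-0.016,0,0,0,0.076,0.45],[-0.0376,-0.016,0,0,0,0.076,0.45],[-0.0376,-0.016,0,0,0,0.076,0.45],[-0.0376,-0.016,0,0,0,0.076,0.45],[-0.0376,-0.016,0,0,0,0.076,0.45]]'
python3 -m inch '[[-0.0376,-0.016,0.006,0,0,0.076,0.45],[-0.0376,-0.016,0.006,0,0,0.076,0.45],[-0.0376,-0.016,0.006,0,0,0.076,0.45],[-0.0376,-0.016,0.006,0,0,0.076,0.45],[-0.0376,-0.016,0.006,0,0,0.076,0.45]]'
python3 -m inch '[[-0.0376,-0.016,0.006,0,0,0.076,0.45],[0,0,0,0,0,0,0.45],[0,0,0,0,0,0,0.45],[0,0,0,0,0,0,0.45]]'
python3 - <<'E'
from h import *
c=calibration('wrist'); im=pic('wrist','w9')
for n,z in dict(core_slim=.0175,specimen=.034).items():
  for o in outline_of(n,'wrist')[:2]:
    print(n,round(o['score'],2),np.round(o['rect']),wrect(o['region'],'wrist',z,c))
plan(.5894,-.325,.010,81.7)
E
```

```text
clock: 20.0
position: [0.631, 0.1097, 0.1821]
tool_rot: [-3.14, -0.001, 2.26]
force: [0.9, 0.2, -0.3]
grip_width: 0.0468
finger_force: 0.0
clock: 20.5
position: [0.6583, -0.0916, 0.182]
tool_rot: [-3.14, -0.0, 1.88]
force: [1.3, -0.5, -0.2]
grip_width: 0.0471
finger_force: 0.0
clock: 21.0
position: [0.6088, -0.2886, 0.1518]
tool_rot: [-3.14, -0.0, 1.5]
force: [1.5, -1.0, 0.2]
grip_width: 0.0472
finger_force: 0.0
clock: 21.4
position: [0.5917, -0.3224, 0.1469]
tool_rot: [-3.141, -0.001, 1.428]
force: [0.0, -0.3, -0.4]
grip_width: 0.0471
finger_force: 0.0
core_slim 0.8 [  4. 436.  40. 466.] (array([ 234. , -514.1]), array([64.1, 18.8], dtype=float32), 29.93)
core_slim 0.66 [309. 149. 346. 308.] (array([ 590.8, -329.7]), array([133.6,  27.5], dtype=float32), 81.01)
specimen 0.9 [166. 179. 263. 290.] (array([ 505.4, -315.1]), array([85.8, 62.4], dtype=float32), 95.91)
n 4 row [-0.0007, -0.0005, 0.0344, -0.0, -0.0001, 0.0007] total rot [-0.    -0.     0.003] yaw now 81.9 pos [ 0.592  -0.3225  0.1475]
```

View pics/w9.png

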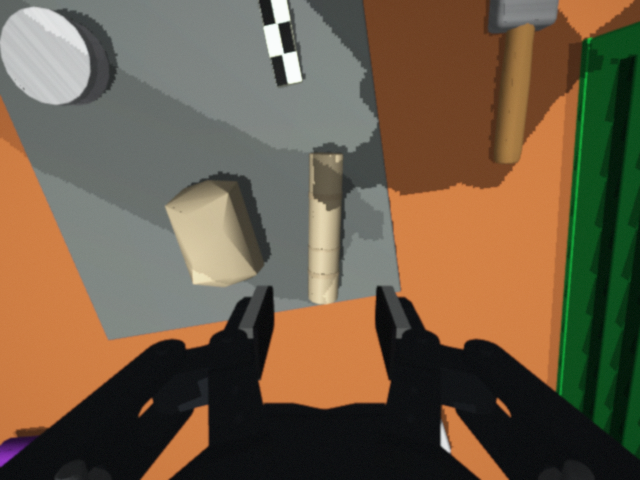

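The slim core (309–345, 150–305) is centred between the fingers; the TCP needs to shift back 3 mm along it.

```bash

python3 -m inch '[[-0.003,0,0.04,0,0,0.005,0.45],[0,0,0.04,0,0,0,0.45],[0,0,0.035,0,0,0,0.45],[0,0,0.018,0,0,0,0.45],[0,0,0.006,0,0,0,0.45]]'
python3 -m inch '[[0,0,0,0,0,0,0.45],[0,0,0,0,0,0,1],[0,0,0,0,0,0,1],[0,0,0,0,0,0,1],[0,0,0,0,0,0,1]]' 45
python3 -m inch '[[0,0,0,0,0,0,1],[0,0,0,0,0,0,1]]'
python3 -m inch '[[0,0,-0.02,0,0,0,1],[0,0,-0.045,0,0,0,1],[0,0,-0.045,0,0,0,1],[0,0,-0.045,0,0,0,1],[0,0,-0.03,0,0,0,1]]'
python3 - <<'E'
from h import *
plan(.4969,.2264,.195,151.3,n=16)
E
```

```text
clock: 22.05
position: [0.5906, -0.3258, 0.0072]
tool_rot: [-3.14, -0.001, 1.422]
force: [-0.3, -0.0, 0.1]
grip_width: 0.0468
finger_force: 0.0
clock: 22.55
position: [0.5919, -0.327, 0.0107]
tool_rot: [3.139, 0.001, 1.422]
force: [-1.5, 0.4, 6.0]
grip_width: 0.0252
finger_force: 43.9
clock: 22.75
position: [0.5919, -0.327, 0.0107]
tool_rot: [3.139, 0.001, 1.422]
force: [-0.7, 0.7, 5.8]
grip_width: 0.0253
finger_force: 43.9
clock: 23.25
position: [0.5917, -0.3272, 0.1986]
tool_rot: [3.137, 0.001, 1.421]
force: [0.3, -0.5, -1.9]
grip_width: 0.0252
finger_force: 44.8
n 16 row [0.0362, 0.0093, 0.0002, 0.0002, 0.0002, -0.0762] total rot [ 0.003  0.004 -1.219] yaw now 81.4 pos [ 0.5917 -0.3272  0.1986]
```

```bash

python3 -m inch '[[0.036,0.009,0,0,0,-0.076,1],[0.036,0.009,0,0,0,-0.076,1],[0.036,0.009,0,0,0,-0.076,1],[0.036,0.009,0,0,0,-0.076,1],[0.036,0.009,0,0,0,-0.076,1]]'
python3 -m inch '[[0.036,0.009,0,0,0,-0.076,1],[0.036,0.009,0,0,0,-0.076,1],[0.036,0.009,0,0,0,-0.076,1],[0.036,0.009,0,0,0,-0.076,1],[0.036,0.009,0,0,0,-0.076,1]]'
python3 -m inch '[[0.036,0.009,0,0,0,-0.076,1],[0.036,0.009,0.012,0,0,-0.076,1],[0.036,0.009,0.012,0,0,-0.076,1],[0.036,0.009,0.012,0,0,-0.076,1],[0.036,0.009,0.012,0,0,-0.076,1]]'
python3 -m inch '[[0.036,0.009,0.012,0,0,-0.076,1],[0,0,0,0,0,0,1],[0,0,0,0,0,0,1],[0,0,0,0,0,0,1]]'
python3 - <<'E'
from h import *
plan(.4975,.2259,.055,151.3)
E
```

```text
clock: 23.75
position: [0.6357, -0.146, 0.1951]
tool_rot: [3.14, 0.001, 1.805]
force: [0.5, -0.0, -2.7]
grip_width: 0.0251
finger_force: 45.0
clock: 24.25
position: [0.6098, 0.0367, 0.195]
tool_rot: [3.14, 0.001, 2.185]
force: [-0.0, 0.1, -0.8]
grip_width: 0.0256
finger_force: 45.0
clock: 24.75
position: [0.5181, 0.1969, 0.1466]
tool_rot: [3.14, 0.001, 2.565]
force: [0.8, 1.1, -2.2]
grip_width: 0.0255
finger_force: 44.9
clock: 25.15
position: [0.4943, 0.2221, 0.1347]
tool_rot: [3.141, 0.001, 2.636]
force: [-0.1, 0.2, -1.8]
grip_width: 0.0253
finger_force: 44.9
n 2 row [-0.0004, 0.0024, 0.0399, 0.0005, 0.0007, -0.0023] total rot [ 0.001  0.001 -0.005] yaw now 151.0 pos [0.4943 0.2221 0.1347]
```

```bash

python3 -m inch '[[0,0.0025,0.04,0,0,-0.003,1],[0,0.0025,0.025,0,0,-0.002,1],[0,0,0.015,0,0,0,1],[0,0,0.01,0,0,0,1],[0,0,0.008,0,0,0,1]]'
python3 -m inch '[[0,0,0.003,0,0,0,1],[0,0,0,0,0,0,1],[0,0,0,0,0,0,1]]'
python3 -m inch '[[0,0,0.0015,0,0,0,1],[0,0,0.001,0,0,0,1],[0,0,0,0,0,0,1]]'
```

```text
clock: 25.65
position: [0.4965, 0.2265, 0.0356]
tool_rot: [3.141, 0.001, 2.641]
force: [-0.1, 0.6, -1.9]
grip_width: 0.0254
finger_force: 44.9
clock: 25.95
position: [0.4961, 0.2272, 0.0334]
tool_rot: [3.141, 0.0, 2.643]
force: [-0.5, -0.4, -2.2]
grip_width: 0.0255
finger_force: 45.0
clock: 26.25
position: [0.4962, 0.2273, 0.0319]
tool_rot: [3.14, 0.001, 2.643]
force: [-6.5, -3.7, 29.0]
grip_width: 0.0251
finger_force: 48.1
```

```bash

python3 -m inch '[[0,0,-0.001,0,0,0,1],[0,0,-0.0005,0,0,0,0.6],[0,0,0,0,0,0,0.52],[0,0,0,0,0,0,0.52]]'
python3 -m inch '[[0,0,-0.03,0,0,0,0.52],[0,0,-0.045,0,0,0,0.52],[0,0,-0.045,0,0,0,0.52],[0,0,-0.03,0,0,0,0.52]]'
python3 - <<'E'
from h import *
c=calibration('wrist'); im=pic('wrist','w10')
for n,z in dict(core_thick=.0539,core_medium=.0455,core_slim=.0391).items():
  for o in outline_of(n,'wrist')[:1]:
    print(n,round(o['score'],2),np.round(o['rect']),wrect(o['region'],'wrist',z,c))
plan(.576,-.151,.16,93.5,n=11)
E
```

```text
clock: 26.65
position: [0.4958, 0.2272, 0.0318]
tool_rot: [3.141, 0.0, 2.643]
force: [0.3, 0.3, 0.3]
grip_width: 0.041
finger_force: 0.0
clock: 27.05
position: [0.4962, 0.2273, 0.1847]
tool_rot: [3.14, 0.001, 2.643]
force: [-0.2, 0.3, -0.0]
grip_width: 0.0406
finger_force: 0.0
core_thick 0.91 [456. 158. 536. 293.] (array([566.7, 347.9]), array([112.8,  54.7], dtype=float32), 151.05)
core_medium 0.62 [382. 155. 434. 290.] (array([532.4, 286.2]), array([118.2,  37.8], dtype=float32), 151.13)
core_slim 0.95 [309. 144. 344. 291.] (array([497. , 225.6]), array([130.6,  29.1], dtype=float32), 151.34)
n 11 row [-0.0337, -0.0144, 0.002, 0.0001, -0.0, 0.0919] total rot [ 1.000e-03 -0.000e+00  1.011e+00] yaw now 151.4 pos [0.4958 0.2273 0.1821]
```

View pics/w10.png

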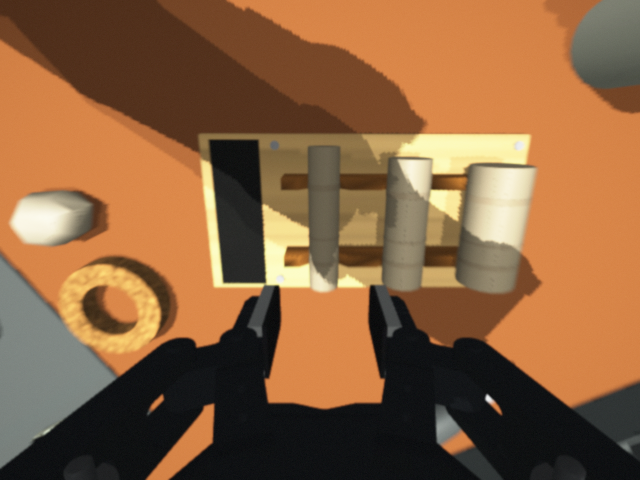

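All three cores lie parallel in the rails: slim at column 325, medium at 408, thick at 497. Next, the scale bar.

```bash

python3 -m inch '[[-0.0337,-0.0144,0,0,0,0.092,0.52],[-0.0337,-0.0144,0,0,0,0.092,0.52],[-0.0337,-0.0144,0,0,0,0.092,0.52],[-0.0337,-0.0144,0,0,0,0.092,0.52],[-0.0337,-0.0144,0,0,0,0.092,0.52]]'
python3 -m inch '[[-0.0337,-0.0144,0,0,0,0.092,0.52],[-0.0337,-0.0144,0,0,0,0.092,0.52],[-0.0337,-0.0144,0.01,0,0,0.092,0.52],[-0.0337,-0.0144,0.01,0,0,0.092,0.52],[-0.0337,-0.0144,0.01,0,0,0.092,0.52]]'
python3 -m inch '[[-0.0337,-0.0144,0.005,0,0,0.092,0.52],[0,0,0,0,0,0,0.52],[0,0,0,0,0,0,0.52],[0,0,0,0,0,0,0.52]]'
python3 - <<'E'
from h import *
c=calibration('wrist'); im=pic('wrist','w11')
for n,z in dict(scale=.014).items():
  for o in outline_of(n,'wrist')[:2]:
    print(n,round(o['score'],2),np.round(o['rect']),wrect(o['region'],'wrist',z,c))
plan(.576,-.151,.010,93.5)
E
```

```text
clock: 27.75
position: [0.5803, 0.0649, 0.1802]
tool_rot: [-3.139, -0.001, 2.179]
force: [0.2, 0.8, -0.2]
grip_width: 0.0408
finger_force: 0.0
clock: 28.25
position: [0.584, -0.1167, 0.1499]
tool_rot: [-3.14, 0.0, 1.719]
force: [0.1, 0.5, 0.6]
grip_width: 0.0408
finger_force: 0.0
clock: 28.65
position: [0.5756, -0.1497, 0.146]
tool_rot: [-3.14, -0.001, 1.633]
force: [0.3, 0.6, 0.7]
grip_width: 0.0412
finger_force: 0.0
scale 0.95 [315. 153. 341. 290.] (array([ 578.2, -150.6]), array([119.4,  20.4], dtype=float32), 92.1)
n 4 row [-0.0004, 0.0, 0.0341, -0.0001, -0.0001, 0.0002] total rot [-0.    -0.     0.001] yaw now 93.6 pos [ 0.5758 -0.1496  0.1465]
```

View pics/w11.png

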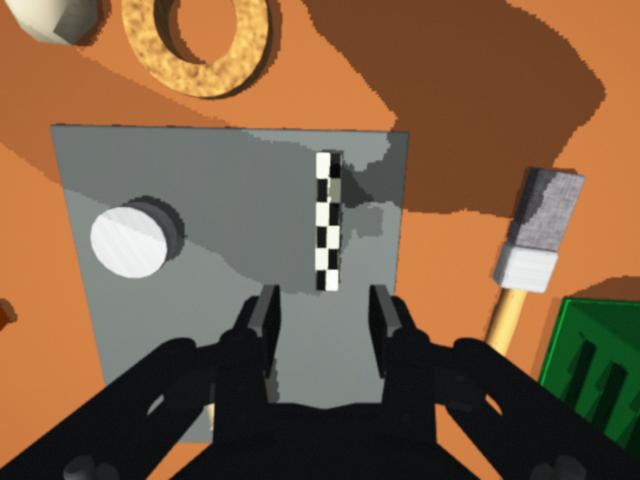

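The bar lies at (328,222), centred between the fingers; its centre is about (0.578,-0.1505) and its angle 92°.

```bash

python3 -m inch '[[-0.001,0.002,0.04,0,0,0.025,0.52],[0,0,0.04,0,0,0,0.52],[0,0,0.035,0,0,0,0.52],[0,0,0.018,0,0,0,0.52],[0,0,0.006,0,0,0,0.52]]'
python3 -m inch '[[0,0,0,0,0,0,0.52],[0,0,0,0,0,0,0.8],[0,0,0,0,0,0,1],[0,0,0,0,0,0,1],[0,0,0,0,0,0,1]]' 25
python3 -m inch '[[0,0,0,0,0,0,1],[0,0,0,0,0,0,1]]'
python3 -m inch '[[0,0,-0.02,0,0,0,1],[0,0,-0.045,0,0,0,1],[0,0,-0.045,0,0,0,1],[0,0,-0.045,0,0,0,1],[0,0,-0.01,0,0,0,1]]'
python3 - <<'E'
from h import *
plan(.4585,.1563,.18,151.3,n=10)
E
```

```text
clock: 29.25
position: [0.5768, -0.1506, 0.0058]
tool_rot: [-3.139, -0.001, 1.607]
force: [0.2, -0.5, 0.4]
grip_width: 0.0411
finger_force: 0.0
clock: 29.75
position: [0.5785, -0.1516, 0.0091]
tool_rot: [3.14, 0.0, 1.606]
force: [-1.3, 0.9, 9.3]
grip_width: 0.019
finger_force: 25.1
clock: 29.95
position: [0.5785, -0.1516, 0.0091]
tool_rot: [3.14, 0.0, 1.606]
force: [-1.0, 1.2, 9.1]
grip_width: 0.0188
finger_force: 25.1
clock: 30.45
position: [0.5795, -0.1523, 0.1783]
tool_rot: [3.134, 0.001, 1.605]
force: [-0.3, 1.2, -0.5]
grip_width: 0.0189
finger_force: 24.8
n 10 row [0.0344, 0.0044, -0.0002, 0.0006, 0.0005, -0.1035] total rot [ 0.006  0.005 -1.035] yaw now 92.0 pos [ 0.5795 -0.1523  0.1783]
```

```bash

python3 -m inch '[[0.0344,0.0044,0,0,0,-0.1035,1],[0.0344,0.0044,0,0,0,-0.1035,1],[0.0344,0.0044,0,0,0,-0.1035,1],[0.0344,0.0044,0,0,0,-0.1035,1],[0.0344,0.0044,0,0,0,-0.1035,1]]'
python3 -m inch '[[0.0344,0.0044,0,0,0,-0.1035,1],[0.0344,0.0044,0,0,0,-0.1035,1],[0.0344,0.0044,0.01,0,0,-0.1035,1],[0.0344,0.0044,0.01,0,0,-0.1035,1],[0.0344,0.0044,0.01,0,0,-0.1035,1]]'
python3 -m inch '[[0,0,0.02,0,0,0,1],[0,0,0.02,0,0,0,1],[0,0,0,0,0,0,1],[0,0,0,0,0,0,1]]'
python3 - <<'E'
from h import *
plan(.4585,.1563,.025,151.3)
E
```

```text
clock: 30.95
position: [0.5578, 0.0203, 0.173]
tool_rot: [3.141, 0.0, 2.128]
force: [0.6, 0.3, -0.3]
grip_width: 0.0189
finger_force: 24.8
clock: 31.45
position: [0.4558, 0.1584, 0.1428]
tool_rot: [3.141, 0.001, 2.645]
force: [1.3, 0.2, -0.3]
grip_width: 0.0187
finger_force: 24.8
clock: 31.85
position: [0.4567, 0.157, 0.1032]
tool_rot: [-3.141, -0.0, 2.64]
force: [-1.0, 0.2, -0.2]
grip_width: 0.019
finger_force: 24.8
n 2 row [-0.001, 0.0001, 0.0391, -0.0001, -0.0, -0.0001] total rot [-0. -0. -0.] yaw now 151.3 pos [0.4567 0.157  0.1032]
```

```bash

python3 -m inch '[[-0.001,0,0.035,0,0,0,1],[-0.001,0,0.022,0,0,0,1],[0,0,0.013,0,0,0,1],[0,0,0.01,0,0,0,1],[0,0,0,0,0,0,1]]'
python3 -m inch '[[0,0,0.002,0,0,0,1],[0,0,0.0015,0,0,0,1],[0,0,0,0,0,0,1]]'
```

```text
clock: 32.35
position: [0.4583, 0.1561, 0.0226]
tool_rot: [-3.141, -0.0, 2.641]
force: [0.3, -0.7, -0.2]
grip_width: 0.0189
finger_force: 24.8
clock: 32.65
position: [0.4587, 0.1563, 0.0197]
tool_rot: [3.141, 0.0, 2.641]
force: [-0.2, 0.2, -0.4]
grip_width: 0.0188
finger_force: 24.8
```

```bash

python3 -m inch '[[0,0,0.001,0,0,0,1],[0,0,0,0,0,0,1],[0,0,0,0,0,0,0.65],[0,0,0,0,0,0,0.6],[0,0,0,0,0,0,0.6]]'
python3 -m inch '[[0,0,-0.03,0,0,0,0.6],[0,0,-0.045,0,0,0,0.6],[0,0,-0.045,0,0,0,0.6],[0,0,-0.03,0,0,0,0.3]]'
python3 - <<'E'
from h import *
c=calibration('wrist'); im=pic('wrist','w12')
for n,z in dict(scale=.024).items():
  for o in outline_of(n,'wrist')[:1]:
    print(n,round(o['score'],2),np.round(o['rect']),wrect(o['region'],'wrist',z,c))
plan(.499,-.315,.17,95.5,n=13)
E
```

```text
clock: 33.15
position: [0.4584, 0.1562, 0.0184]
tool_rot: [3.141, 0.0, 2.641]
force: [-1.1, 0.0, -0.4]
grip_width: 0.0341
finger_force: 0.0
clock: 33.55
position: [0.4588, 0.1562, 0.1711]
tool_rot: [3.14, 0.001, 2.641]
force: [0.4, 0.8, 0.4]
grip_width: 0.0472
finger_force: 0.0
scale 0.91 [312. 148. 335. 282.] (array([456.5, 156.5]), array([118.6,  20.3], dtype=float32), 151.78)
n 13 row [-0.0325, -0.0194, 0.0001, 0.0005, 0.0001, 0.0749] total rot [0.006 0.001 0.974] yaw now 151.3 pos [0.46   0.1568 0.172 ]
```

View pics/w12.png

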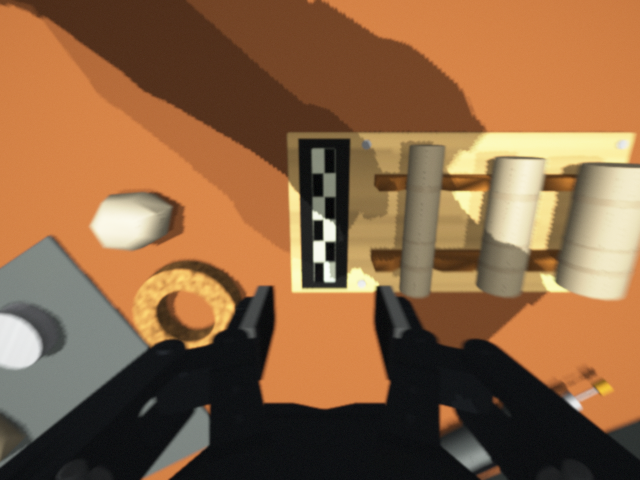

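The bar (312–335, 148–282) lies flat in the middle of the strip. Next, the specimen.

```bash

python3 -m inch '[[-0.0325,-0.0194,0,0,0,0.075,0.15],[-0.0325,-0.0194,0,0,0,0.075,0.15],[-0.0325,-0.0194,0,0,0,0.075,0.15],[-0.0325,-0.0194,0,0,0,0.075,0.15],[-0.0325,-0.0194,0,0,0,0.075,0.15]]'
python3 -m inch '[[-0.0325,-0.0194,0,0,0,0.075,0.15],[-0.0325,-0.0194,0,0,0,0.075,0.15],[-0.0325,-0.0194,0,0,0,0.075,0.15],[-0.0325,-0.0194,0,0,0,0.075,0.15],[-0.0325,-0.0194,0,0,0,0.075,0.15]]'
python3 -m inch '[[-0.0325,-0.0194,0,0,0,0.075,0.15],[-0.0325,-0.0194,0,0,0,0.075,0.15],[-0.0325,-0.0194,0,0,0,0.075,0.15],[0,0,0,0,0,0,0.15],[0,0,0,0,0,0,0.15]]'
python3 -m inch '[[0,0,0,0,0,0,0.15]]'
python3 - <<'E'
from h import *
c=calibration('wrist'); im=pic('wrist','w13')
for o in outline_of('specimen','wrist')[:1]:
    for z in (.004,.034): print(z,round(o['score'],2),np.round(o['rect']),wrect(o['region'],'wrist',z,c))
for l in landmark_of('specimen','wrist')[:1]: print('lm',l['score'],l['xy'],at('wrist',l['xy'],.004,c))
plan(.499,-.315,.012,95.5)
E
```

```text
clock: 34.15
position: [0.5287, -0.0199, 0.1677]
tool_rot: [-3.141, -0.0, 2.263]
force: [-0.0, 0.4, 0.7]
grip_width: 0.0727
finger_force: 0.0
clock: 34.65
position: [0.5294, -0.2081, 0.1676]
tool_rot: [-3.141, -0.0, 1.888]
force: [0.5, 0.2, 0.2]
grip_width: 0.0724
finger_force: 0.0
clock: 35.15
position: [0.4964, -0.3155, 0.1676]
tool_rot: [-3.141, -0.0, 1.665]
force: [0.0, 0.6, -0.2]
grip_width: 0.0726
finger_force: 0.0
clock: 35.25
position: [0.4973, -0.3141, 0.1678]
tool_rot: [-3.141, -0.001, 1.667]
force: [0.5, -0.3, 0.1]
grip_width: 0.0726
finger_force: 0.0
0.004 0.74 [298. 171. 362. 274.] (array([ 502.9, -322.8]), array([95.2, 58.3], dtype=float32), 96.38)
0.034 0.74 [298. 171. 362. 274.] (array([ 501.6, -314.6]), array([85.9, 52.6], dtype=float32), 96.38)
lm 0.95 [327.8, 216.0] [ 0.50045358 -0.31516571  0.004     ]
n 4 row [-0.0003, 0.0004, 0.039, -0.0, -0.0001, 0.0002] total rot [-0.    -0.     0.001] yaw now 95.5 pos [ 0.4975 -0.3141  0.1682]
```

View pics/w13.png

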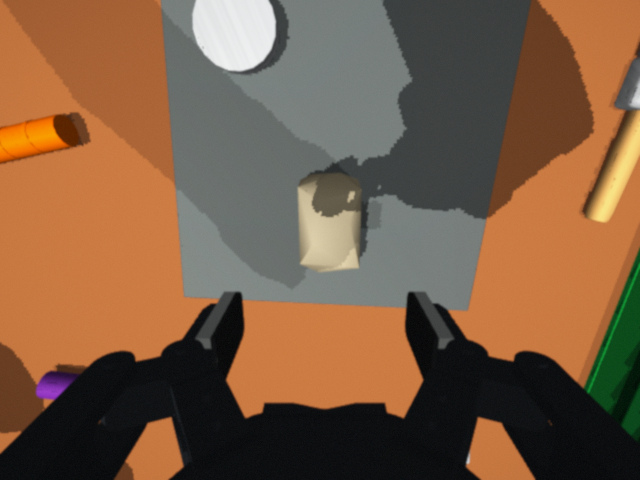

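The specimen (298–362, 171–274) is square to the fingers, slightly right of their midline (325). I'll shift about 3 mm and grip.

```bash

python3 -m inch '[[-0.002,0.0035,0.045,0,0,-0.008,0.15],[0,0,0.045,0,0,0,0.15],[0,0,0.04,0,0,0,0.15],[0,0,0.02,0,0,0,0.15],[0,0,0.007,0,0,0,0.15]]'
python3 -m inch '[[0,0,0,0,0,0,0.15],[0,0,0,0,0,0,1],[0,0,0,0,0,0,1],[0,0,0,0,0,0,1],[0,0,0,0,0,0,1]]' 60
python3 -m inch '[[0,0,0,0,0,0,1],[0,0,0,0,0,0,1]]'
python3 -m inch '[[0,0,-0.02,0,0,0,1],[0,0,-0.045,0,0,0,1],[0,0,-0.045,0,0,0,1],[0,0,-0.04,0,0,0,1],[0,0,0,0,0,0,1]]'
python3 - <<'E'
from h import *
plan(.477,-.0055,.15,120,n=8)
c=calibration('wrist'); im=pic('wrist','w14')
for o in outline_of('specimen','wrist')[:1]:
    for z in (.15,.18): print(z,round(o['score'],2),np.round(o['rect']),wrect(o['region'],'wrist',z,c))
E
```

```text
clock: 35.9
position: [0.5, -0.3156, 0.0092]
tool_rot: [-3.139, -0.002, 1.675]
force: [-0.0, 0.9, 1.1]
grip_width: 0.0723
finger_force: 0.0
clock: 36.4
position: [0.5016, -0.3171, 0.013]
tool_rot: [3.14, 0.001, 1.674]
force: [-2.0, 1.3, 7.5]
grip_width: 0.0508
finger_force: 63.6
clock: 36.6
position: [0.5015, -0.3171, 0.013]
tool_rot: [3.14, 0.001, 1.674]
force: [-1.4, 1.8, 6.9]
grip_width: 0.0512
finger_force: 63.6
clock: 37.1
position: [0.5028, -0.3182, 0.1674]
tool_rot: [3.134, 0.004, 1.674]
force: [0.6, -0.5, -4.2]
grip_width: 0.0508
finger_force: 64.5
n 8 row [0.0387, 0.008, 0.0021, 0.0008, 0.0008, -0.0526] total rot [ 0.007  0.006 -0.421] yaw now 95.9 pos [ 0.5028 -0.3182  0.1674]
0.15 0.6 [256. 208. 393. 406.] (array([ 505., -338.]), array([115.6,  69.2], dtype=float32), 95.08)
0.18 0.6 [256. 208. 393. 406.] (array([ 502.9, -320. ]), array([93.8, 56.1], dtype=float32), 95.08)
```

View pics/w14.png

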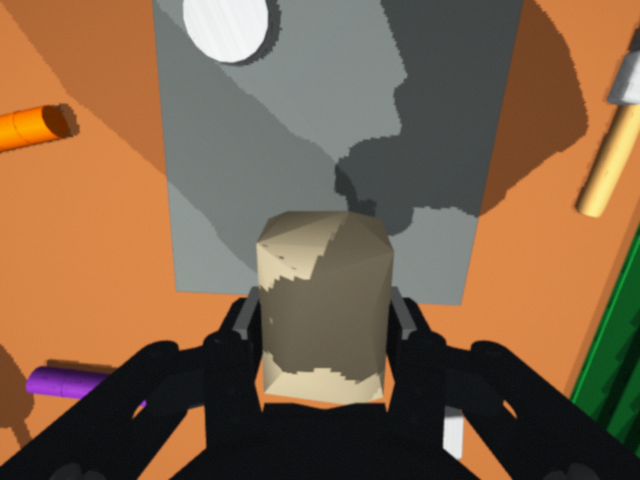

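The specimen is held square (256–393). Moving it to the ring.

```bash

python3 -m inch '[[0.0387,0.008,0,0,0,-0.0526,1],[0.0387,0.008,0,0,0,-0.0526,1],[0.0387,0.008,0,0,0,-0.0526,1],[0.0387,0.008,0.005,0,0,-0.0526,1],[0.0387,0.008,0.01,0,0,-0.0526,1]]'
python3 -m inch '[[0.0387,0.008,0.015,0,0,-0.0526,1],[0.0387,0.008,0.015,0,0,-0.0526,1],[0.0387,0.008,0.015,0,0,-0.0526,1],[0,0,0,0,0,0,1],[0,0,0,0,0,0,1]]'
python3 - <<'E'
from h import *
plan(.477,-.0065,.045,120)
E
```

```text
clock: 37.7
position: [0.4994, -0.118, 0.1456]
tool_rot: [-3.141, -0.0, 1.939]
force: [1.2, 0.1, -3.3]
grip_width: 0.0507
finger_force: 64.4
clock: 38.2
position: [0.4737, -0.0034, 0.1004]
tool_rot: [-3.14, -0.001, 2.096]
force: [0.2, 0.1, -3.3]
grip_width: 0.0509
finger_force: 64.4
n 2 row [-0.0022, 0.0007, 0.0277, -0.001, -0.0004, 0.0009] total rot [-0.002 -0.001  0.002] yaw now 120.1 pos [ 0.4737 -0.0034  0.1004]
```

```bash

python3 -m inch '[[-0.002,0.001,0.03,0,0,0,1],[-0.002,0.001,0.014,0,0,0,1],[0,0,0.01,0,0,0,1],[0,0,0.008,0,0,0,1],[0,0,0,0,0,0,1]]'
python3 -m inch '[[0,0,0.002,0,0,0,1],[0,0,0.0015,0,0,0,1],[0,0,0,0,0,0,1]]'
```

```text
clock: 38.7
position: [0.4779, -0.0068, 0.0387]
tool_rot: [-3.14, -0.0, 2.094]
force: [-0.3, -0.5, -2.9]
grip_width: 0.0508
finger_force: 64.3
clock: 39.0
position: [0.4785, -0.0064, 0.036]
tool_rot: [3.141, 0.0, 2.095]
force: [0.4, 0.3, -3.3]
grip_width: 0.0506
finger_force: 64.3
```

```bash

python3 -m inch '[[0,0,0.001,0,0,0,1],[0,0,0.001,0,0,0,1],[0,0,0,0,0,0,1]]'
python3 -m inch '[[0,0,0.0007,0,0,0,1],[0,0,0,0,0,0,1]]'
```

```text
clock: 39.3
position: [0.4785, -0.0064, 0.034]
tool_rot: [3.141, 0.0, 2.095]
force: [-0.9, -0.4, 3.1]
grip_width: 0.0508
finger_force: 65.0
clock: 39.5
position: [0.4785, -0.0064, 0.034]
tool_rot: [3.141, -0.0, 2.095]
force: [-7.1, 1.2, 25.5]
grip_width: 0.0507
finger_force: 67.7
```

```bash

python3 -m inch '[[0,0,-0.0007,0,0,0,1],[0,0,0,0,0,0,0.3],[0,0,0,0,0,0,0.15],[0,0,0,0,0,0,0.15]]'
python3 -m inch '[[0,0,-0.03,0,0,0,0.15],[0,0,-0.045,0,0,0,0.15],[0.01,-0.01,-0.045,0,0,0,0.15],[0.02,-0.02,-0.03,0,0,0,0.15]]'
python3 -m inch '[[0.02,-0.02,-0.03,0,0,0,0.15],[0.02,-0.02,-0.03,0,0,0,0.15],[0,0,0,0,0,0,0.15],[0,0,0,0,0,0,0.15]]'
python3 - <<'E'
from h import *
c=calibration('wrist'); im=pic('wrist','w15')
for n,z in dict(ring=.0,specimen=.055,scale=.024,core_slim=.0391,core_medium=.0455,core_thick=.0539,tin=.028,board=.012).items():
  for cam in ('wrist','top'):
    if n=='ring' and cam=='wrist': grab_frame('top')
    cc=c if cam=='wrist' else None
    for o in outline_of(n,cam)[:1]: print(n,cam,round(o['score'],2),np.round(o['rect']),wrect(o['region'],cam,z if n!='ring' else .025,cc))
for l in landmark_of('specimen','wrist')[:1]: print('lm',l['score'],l['xy'],at('wrist',l['xy'],.025,c))
E
```

```text
clock: 39.9
position: [0.4784, -0.0065, 0.0338]
tool_rot: [3.142, 0.0, 2.095]
force: [-0.5, 0.7, -1.0]
grip_width: 0.0726
finger_force: 0.0
clock: 40.3
position: [0.4384, 0.0042, 0.1861]
tool_rot: [3.139, 0.001, 2.093]
force: [0.3, 1.1, 0.6]
grip_width: 0.0728
finger_force: 0.0
clock: 40.7
position: [0.383, 0.0195, 0.2443]
tool_rot: [3.139, 0.0, 2.096]
force: [0.8, 0.6, -0.6]
grip_width: 0.0724
finger_force: 0.0
ring wrist 0.75 [341. 218. 426. 296.] (array([471.4,   0.7]), array([98.9, 91.3], dtype=float32), 38.05)
ring top 0.66 [277. 206. 305. 242.] (array([454.8, -39.2]), array([46.3, 24.8], dtype=float32), 136.06)
specimen wrist 0.56 [359. 226. 417. 305.] (array([473.9,  -3.4]), array([86.3, 56.1], dtype=float32), 118.78)
specimen top 0.76 [281. 204. 301. 233.] (array([487.9, -31.3]), array([58.3, 37.9], dtype=float32), 20.2)
scale wrist 0.62 [417.  62. 485. 181.] (array([456.5, 154.6]), array([119.8,  23.1], dtype=float32), 152.25)
core_slim wrist 0.89 [497.   3. 578. 146.] (array([496.4, 225.7]), array([130.1,  31.7], dtype=float32), 151.08)
core_slim top 0.79 [496. 287. 510. 33
[... 199 characters left out ...]
ium top 0.67 [134. 175. 172. 222.] (array([529.3, 288.1]), array([109.8,  36.8], dtype=float32), 151.49)
core_thick top 0.95 [107. 163. 145. 208.] (array([562.2, 350.5]), array([101.6,  52.4], dtype=float32), 151.05)
tin wrist 0.88 [247. 318. 297. 369.] (array([ 414.3, -164.6]), array([71.2, 60.8], dtype=float32), 108.96)
tin top 0.72 [339. 238. 367. 261.] (array([ 414.9, -171.8]), array([58.3, 58.2], dtype=float32), 0.8)
board wrist 0.62 [391.   1. 640. 197.] (array([493.2, 218.3]), array([213.1, 149.6], dtype=float32), 61.22)
board top 0.71 [103. 151. 225. 258.] (array([520.8, 272.5]), array([263.8, 152.4], dtype=float32), 60.99)
lm 0.93 [383.2, 261.7] [ 0.47612132 -0.006631    0.025     ]
```

View pics/w15.png

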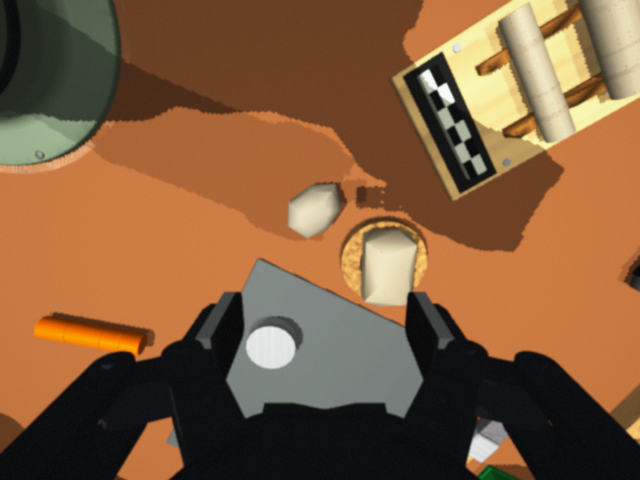

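The specimen (359–417, 226–305) sits on the ring, and its base landmark (0.476,-0.007) matches the ring centre (0.477,-0.0055). The bar and cores are in place and the tin hasn't moved. Handing in.

```bash
python3 -c "
from h import *
print(bot.job_done())"
```

```text
the job is handed in; nothing more can be done
None
```

The job is handed in at about 41 s of the 131 s allowed: the three cores are seated in their notches, the bar is flat on the strip, the specimen is on the cork ring and the tin was not disturbed. I checked this in the camera images; the hand-in returned no verdict.

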